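Sieve the small spacers out of the mixed hardware

ROBOT

A 7-joint arm with a two-finger parallel gripper is mounted at the origin on the work surface. World frame = base frame: x ahead of the robot, y to its left, z up, the work surface at z = 0. Lengths are in m, angles in degrees, forces in N, time in s.
With the tool pointing down it reaches from about 0.4 to 0.75 m from the base axis. Payload 19.5 kg.
Tool frame: the origin (TCP) lies midway between the tips of the shut fingers; the grasp point (between the pads) lies 19 mm behind it; z points along the fingers, y is the line along which they close (so a half turn about z gives the same grasp; the last joint's range is limited). The gripper opens to 85 mm and grips with 20 to 120 N. Pads are 22 mm wide; open, the fingers measure 114 mm over their backs; the gripper's body (76 mm by 85 mm) begins 54 mm behind the grasp point. The pads swing forward as they close: fully open they stand 13 mm farther back than shut.
Start: joints at [-78.249, 40.479, -1.581, 85.061, 1.261, 54.483, -4.326], TCP at [0.14, 0.558, 0.231] pointing down, gripper open.
Joint ranges: [-155.06, 155.06], [-18.47, 123.98], [-90, 86.84], [0, 140.48], [-83.41, 263.41], [0, 116], [-161.91, 161.91]. Speed limits (degrees/s): [108.29, 108.29, 147.25, 147.25, 172.46, 172.46, 172.46].

INTERFACE

Orientations are given as a 3x3 rotation matrix whose columns are the frame's x, y, z axes.
In Python, from bench import observe, get_image, finish_job gives the robot as it stands.
- The arm moves only by the tool carry_out, never from a script. Its argument "increments" is a list of rows, each a list of 7 numbers: the shift along the tool's x, y, z in mm, then the turn, a rotation vector about the tool's x, y, z in degrees, then the opening in per cent of the stroke, from 0 (shut) to 100 (fully open). A call has 1 to 20 rows; each row is the pose to reach, as a shift and turn from the pose commanded when the call began, along the tool's axes at that moment; what a row does not reach only later rows make up. A row lasts 1/12 s, in which the tool goes at most 41.7 mm and 7.16 degrees, less where a joint would pass 70% of its speed; a pose out of reach is approached as far as the arm can. A call with a gripper value outside its range is refused whole. The fingers move at their own pace and stop on an object; "grip_force" is the grip in N (left out, the last holds). Time passes only in rows, so rows that repeat a pose let the fingers close. It gives the time, the measured TCP pose, the force, the opening and the grip force at its end, in the units of the state.
- observe(): the state, without advancing time (a new reading comes with each control period).
- get_image(name): name is "scene" or "top"; returns a dict with "pixels" (400x640x3 uint8, red, green, blue), "K" (3x3 intrinsics, pixels), "k1" (the pictures are not rectified: a ray, as slopes to the right and down, at radius r is drawn at 1 + k1 r^2 times it, then the intrinsics apply), "origin" and "orientation" of the camera in the world. Camera axes: x right, y up, looking along -z (the intrinsics and any distortion apply to the point x, -y, -z); pixel columns grow to the right and rows downward; lengths in m; the calibration is good to about 2 mm. A picture is of the moment at which its call begins. There is no depth.
- finish_job(): hands the job in; it is judged then, once.
The state is a dict: "t": time; "joints": joint angles; "qd": joint speeds; "joint_torque": joint torques, N m; "position": TCP position; "eef_rot": TCP orientation; "wrist_force": force on the tool from outside, world axes, zero at the start; "moment": the same for the moment, N m; "grip_width": opening from 0.0 (shut) to 1.0 (fully open); "finger_force": force on a finger pad.
Only numpy, scipy, OpenCV 4.12 (cv2) and the standard library are available. Lean on these libraries where they do the work, as an engineer would, in place of code of your own. Each camera call takes 0.05 s, during which the arm holds its last target. There are 200 camera calls.

TASK

Carry the loaded sieve level and slowly by its handle to the collecting tray and lower it gently onto the tray's two rails. Keeping hold of it there, shake it side to side along the rails, going gently up against the left end stop, then the right, then the left and the right once more (left and right as the robot sees them, never ramming them), until all five small spacers have dropped into the tray and only the two large ones are left in the sieve. Leave the sieve resting on the rails and let go, and do not disturb the other things on the bench.

Things in the scene. Friction and masses are not known exactly. Their poses are not given: they have to be found in the camera images.
- sieve_handle (a point): centre of the black handle bar over the middle of the loose steel sieve (0.3 to 0.5 kg empty). Bar 14 mm wide (y), 16 high, 118 long (x), its centre 92 mm above the lower edge of the sieve's walls; free beneath, carried by straps at its ends (x +-54 mm). x along the bar, y along the sieve's length (the direction to shake), z up.
- sieve_floor (a point): centre of the sieve's floor, 7.5 mm above the lower edge of its walls. Sieve 112 (x) by 166 (y) mm, walls 38 high. The middle 52 mm of the length is plain plate, dished 3 degrees towards the middle; beyond it on both sides are grids of 4 mm wires along y with 18 mm gaps. Accelerating over 0.5 m/s2 along y rolls parts out onto the grids: carry slowly, shake briskly.
- sieve_flange (a point): underside of the flange, middle of the sieve's +x long side (the -x side has the same), 63 mm out from the middle, 22 mm above the lower edge of the walls. The flanges reach 70 mm out from the middle, the walls 56 mm; the flanges rest on the tray's rails.
- tray: fixed open aluminium collecting tray, 136 (x) by 312 (y) mm, floor 4 mm thick; origin at the centre of its underside, y along its length, z up. The tops of its long walls carry two black rubber-mounted rails, tops 62 mm above the bench, at x = +-62 to +-68 mm, which give about 1 mm per 3 N over 8 mm.
- tray_rails (a point): midway between the two rails at the height of their tops. With the sieve's axes parallel to the tray's (either way round) the sieve's walls go between the rails with 6 mm clearance each side and its flanges rest on them, the bar's centre then 130 to 132 mm above the bench; it slides along y. More than 25 N on the tray is too hard.
- stop_left: foot of the end stop's bracket, 163 mm from the tray's centre at its +y end (robot's left). The bracket is 86 mm high: lift the sieve over it. A screw with a 22 mm rubber pad points inward 64 mm up, its face set by hand 101 to 121 mm from the tray's centre: find it by feel (sieve's middle 18 to 38 mm off centre). Sprung: 1.6 N per mm over 9 mm, then solid; ramming is over 16 N.
- stop_right: the same end stop at the tray's -y end (robot's right), its pad pointing to +y, its screw set independently over the same range. Axes as the tray's.
- small0_center (a point): centre of one of the five small round steel spacers, 12 mm diameter, 14 mm long, lying in the sieve at the start; its x axis is its length. It passes the grids. Lying in the tray its centre is about 10 mm above the bench.
- small1_center (a point): centre of one of the five small round steel spacers, 12 mm diameter, 14 mm long, lying in the sieve at the start; its x axis is its length. It passes the grids. Lying in the tray its centre is about 10 mm above the bench.
- small2_center (a point): centre of one of the five small round steel spacers, 12 mm diameter, 14 mm long, lying in the sieve at the start; its x axis is its length. It passes the grids. Lying in the tray its centre is about 10 mm above the bench.
- small3_center (a point): centre of one of the five small round steel spacers, 12 mm diameter, 14 mm long, lying in the sieve at the start; its x axis is its length. It passes the grids. Lying in the tray its centre is about 10 mm above the bench.
- small4_center (a point): centre of one of the five small round steel spacers, 12 mm diameter, 14 mm long, lying in the sieve at the start; its x axis is its length. It passes the grids. Lying in the tray its centre is about 10 mm above the bench.
- large0_center (a point): centre of one of the two large round steel spacers, 24 mm diameter, 28 mm long, in the sieve; cannot pass the grids; x axis along its length.
- large1_center (a point): centre of one of the two large round steel spacers, 24 mm diameter, 28 mm long, in the sieve; cannot pass the grids; x axis along its length.
- cup: bystander: loose white plastic cup, 68 mm across, 75 mm high; origin at its underside. To be left alone.
- bottle: bystander: loose clear bottle, 56 mm across, 130 mm high; origin at its underside. To be left alone.
- screwdriver: bystander: loose screwdriver lying on the bench. To be left alone.

How it is judged:
By the outcome, as a careful person would: the job done as asked, in the order asked, and still so for the second after the job is handed in, with the robot touching nothing.
It also fails if it takes over 64 s, if anything falls off the work surface, if the arm or the gripper's body presses on something with over 40 N, if the wrist force passes 120 N, or if a joint passes its speed limit or range.

## Working session

There is one attempt and no reset: what is moved stays moved. The work goes in short steps, Python scripts to look and compute and a tool call to move; the robot and the scene stay as the last step left them, time stands still between calls to the robot, and variables do not carry over. Pictures are saved under pics/ and viewed, at most 10 in all, crops included, and the job is handed in when it is done.

Besides the shell and the picture viewer there is one more tool, called after ">>>" as a command line: name --pt "numbers of a row" for each row, then --argument value for the rest. carry_out: Moves the arm, as the interface text tells. Its arguments: {"type":"object","properties":{"increments":{"type":"array"},"grip_force":{"type":"number"}},"required":["increments"]}

```bash
mkdir -p pics; python3 - <<'E'
from bench import observe,get_image
import cv2,pickle
d={n:get_image(n) for n in("scene","top")}
pickle.dump(d,open('d0.pkl','wb'))
for n in d:
    cv2.imwrite(f'pics/{n}0.png',d[n]['pixels'][:,:,::-1]); print(n,d[n]['K'],d[n]['k1'],d[n]['origin'],d[n]['orientation'])
o=observe();print(o)
E
```

```text
scene [[444.35437774   0.         326.30837209]
 [  0.         444.35437774 197.45396817]
 [  0.           0.           1.        ]] -0.08276851587184922 [ 1.08948923 -0.78095653  0.79642832] [[ 0.82081795 -0.37482469  0.43100388]
 [ 0.57089797  0.51423813 -0.64002707]
 [ 0.01825932  0.77140495  0.63608254]]
top [[480.81868766   0.         317.39516437]
 [  0.         480.81868766 202.70150539]
 [  0.           0.           1.        ]] -0.11657677378061901 [ 0.42464082 -0.03454911  1.18614769] [[-0.01904172  0.98418413 -0.17612217]
 [-0.9998178  -0.01850917  0.00466615]
 [ 0.00133248  0.17617893  0.98435726]]
{'t': 0.1, 'joints': array([-78.2483915 ,  40.50948376,  -1.58148907,  85.08058774,
         1.25956176,  54.48372796,  -4.32283642]), 'qd': array([ 0.0746818 , -0.05814685, -0.09370449, -0.08509458,  0.12949207,
        0.05299554,  0.08495691]), 'joint_torque': array([ 1.08030988e-03, -8.84279323e+01,  1.23612966e+00, -2.36452907e+01,
        1.69919897e-02,  5.12700193e-03,  2.78578193e-05]), 'position': array([0.14042126, 0.55734674, 0.23088778]), 'eef_rot': array([[-9.69705542e-01,  2.44276720e-01, -2.15160952e-04],
       [ 2.44276814e-01,  9.69705065e-01, -9.62333929e-04],
       [-2.64331110e-05, -9.85739375e-04, -9.99999514e-01]]), 'wrist_force': array([0.16291643, 0.37190636, 0.07195461]), 'moment': array([-0.02742113, -0.06402522, -0.00046636]), 'finger_force': 0.0, 'grip_width': 0.9973446181099042}
```

View pics/top0.png

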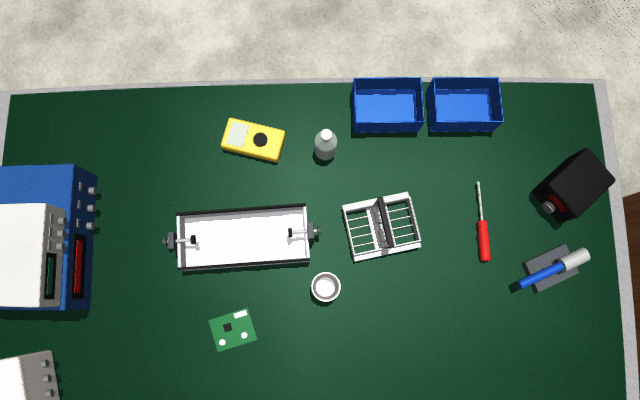

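View pics/scene0.png

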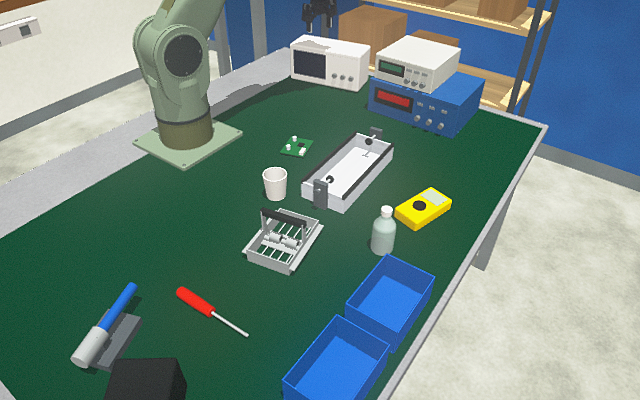

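The top view shows the tray centred near (243,238), the sieve near (382,227) with its bar running about (381,197) to (386,250), the cup at (325,287) and the bottle at (325,145). In the scene view the sieve is at (285,240) and its bar runs about (262,212) to (305,225).

```bash
cat > h.py <<'E'
import numpy as np,cv2,pickle
def rays(c,px):
    u=cv2.undistortPoints(np.float64(px).reshape(-1,1,2),c['K'],np.array([c['k1'],0,0,0,0.])).reshape(-1,2)
    d=np.c_[u[:,0],-u[:,1],-np.ones(len(u))]@np.array(c['orientation']).T
    return np.array(c['origin']),d
def plane(c,px,z):
    o,d=rays(c,px); return o+d*((z-o[2])/d[:,2])[:,None]
def proj(c,P):
    p=(np.atleast_2d(P)-c['origin'])@np.array(c['orientation'])
    q,_=cv2.projectPoints(np.c_[p[:,0],-p[:,1],-p[:,2]],np.zeros(3),np.zeros(3),c['K'],np.array([c['k1'],0,0,0,0.])); return q.reshape(-1,2)
E
python3 - <<'E'
from h import *
d=pickle.load(open('d0.pkl','rb'));t=d['top'];s=d['scene']
im=t['pixels'].astype(int)
mx=im.max(2);sat=mx-im.min(2)
# sieve outline (bright) and dark bar
def box(m,x0,x1,y0,y1):
    o=np.zeros(m.shape,np.uint8);o[y0:y1,x0:x1]=m[y0:y1,x0:x1];return o
b=box((mx>100)&(sat<40),335,430,185,270)
pts=cv2.findNonZero(b);r=cv2.minAreaRect(cv2.convexHull(pts));print('sieve rect',r)
print('corners z.022..038',plane(t,cv2.boxPoints(r),0.03))
dk=box((mx<55)&(sat<14),345,418,192,262)
n,l,st,ce=cv2.connectedComponentsWithStats(dk)
for i in range(1,n):
    if st[i,4]>30:
        rr=cv2.minAreaRect(cv2.findNonZero((l==i).astype(np.uint8)));print(st[i],rr,plane(t,[rr[0]],0.1))
tb=box((mx>100)&(sat<40),160,316,195,280)
r=cv2.minAreaRect(cv2.findNonZero(tb));print('tray',r)
rk=box((mx<55)&(sat<14),160,322,195,280)
n,l,st,ce=cv2.connectedComponentsWithStats(rk)
for i in range(1,n):
    if st[i,4]>30:
        rr=cv2.minAreaRect(cv2.findNonZero((l==i).astype(np.uint8)));print(st[i],rr,plane(t,cv2.boxPoints(rr),0.062).round(4).tolist())
a=cv2.resize(t['pixels'][185:275,335:425],(540,540),interpolation=cv2.INTER_CUBIC)
q=cv2.resize(s['pixels'][195:285,235:335],(600,540),interpolation=cv2.INTER_CUBIC)[:, :540] 
T=cv2.resize(t['pixels'][195:280,160:325],(800,412),interpolation=cv2.INTER_CUBIC)
cv2.imwrite('pics/sv.png',cv2.resize(np.hstack([a,q])[:,:,::-1],(800,400)));cv2.imwrite('pics/tr.png',T[:,:,::-1])
E
```

```text
sieve rect ((381.7346496582031, 225.57940673828125), (58.20572280883789, 71.0364761352539), 77.73522186279297)
corners z.022..038 [[ 0.62550163 -0.0971848   0.03      ]
 [ 0.66002593 -0.26966244  0.03      ]
 [ 0.5191164  -0.29260131  0.03      ]
 [ 0.4866234  -0.12310599  0.03      ]]
[377 200  12  45  62] ((382.5279235839844, 222.1148223876953), (45.11688995361328, 1.7069835662841797), 76.32868957519531) [[ 0.57113944 -0.18758429  0.1       ]]
tray ((239.0, 240.5), (77.0, 152.0), 90.0)
[176 204 130  12 370] ((240.52285766601562, 209.31979370117188), (3.2773642539978027, 129.38462829589844), 85.91438293457031) [[0.6088, 0.2988, 0.062], [0.6254, -0.0103, 0.062], [0.6175, -0.0107, 0.062], [0.6009, 0.298, 0.062]]
[169 233   8  18  48] ((173.86488342285156, 241.31080627441406), (7.069156646728516, 16.76869773864746), 9.462322235107422) [[0.5212, 0.3128, 0.062], [0.5605, 0.3073, 0.062], [0.5575, 0.2903, 0.062], [0.5183, 0.2959, 0.062]]
[191 235   5   9  31] ((192.57998657226562, 239.0599822998047), (7.636753559112549, 3.9597983360290527), 81.8698959350586) [[0.5525, 0.2628, 0.062], [0.5537, 0.2535, 0.062], [0.5357, 0.2505, 0.062], [0.5345, 0.2598, 0.062]]
[178 259 132  11 249] ((243.48110961914062, 263.7254638671875), (2.2704687118530273, 131.37759399414062), 86.05481719970703) [[0.4784, 0.2904, 0.062], [0.4951, -0.0177, 0.062], [0.4898, -0.0179, 0.062], [0.4731, 0.2899, 0.062]]
```

View pics/sv.png

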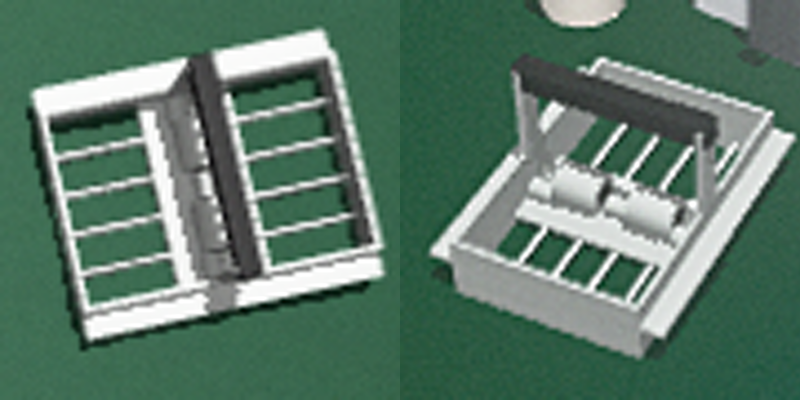

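View pics/tr.png

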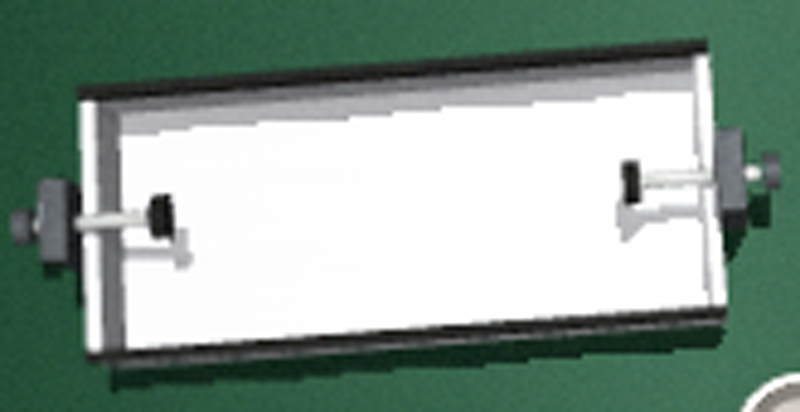

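The zoom shows the bar's top face from about (380,197) to (391,247) in the full top image, with both large spacers beneath it. The tray's rails are clear, and the pad faces are at about px (196,239) and (288,233).

```bash
python3 - <<'E'
from h import *
d=pickle.load(open('d0.pkl','rb'));t=d['top'];s=d['scene']
def bar(c,x0,x1,y0,y1,th):
    im=c['pixels'].astype(int);mx=im.max(2);sat=mx-im.min(2)
    o=np.zeros(mx.shape,np.uint8);o[y0:y1,x0:x1]=((mx<th)&(sat<15))[y0:y1,x0:x1]
    n,l,st,ce=cv2.connectedComponentsWithStats(o);i=1+np.argmax(st[1:,4])
    r=cv2.minAreaRect(cv2.findNonZero((l==i).astype(np.uint8)));print(st[i],r);b=cv2.boxPoints(r)
    e=sorted([np.linalg.norm(b[0]-b[1]),np.linalg.norm(b[1]-b[2])])
    if np.linalg.norm(b[0]-b[1])<np.linalg.norm(b[1]-b[2]): E=[(b[0]+b[1])/2,(b[2]+b[3])/2]
    else: E=[(b[1]+b[2])/2,(b[3]+b[0])/2]
    return np.array(r[0]),np.array(E)
for th in(75,90):
  c1,E1=bar(t,366,400,190,258,th);c2,E2=bar(s,255,325,200,240,th)
  P=plane(t,E1,0.1);print('ends',P.round(4).tolist(),'mid',P.mean(0),np.degrees(np.arctan2(*(P[0]-P[1])[1::-1])))
  o1,d1=rays(t,c1);o2,d2=rays(s,c2);A=np.c_[d1[0],-d2[0]];x=np.linalg.lstsq(A,o2-o1,rcond=None)[0]
  print('tri',o1+x[0]*d1[0],o2+x[1]*d2[0])
print('pads',plane(t,[[195.9,239],[288.3,233]],.064))
print('cup',plane(t,[[325,287]],.07),'bottle',plane(t,[[326,134]],.13))
print('stack corner',plane(t,[[55,307],[90,170],[45,352]],.1))
E
```

```text
[376 197  18  51 258] ((384.2721252441406, 222.2183074951172), (51.15349197387695, 9.211129188537598), 79.91940307617188)
[261 207  45  21 316] ((282.80157470703125, 217.61050415039062), (46.79087448120117, 7.941133499145508), 18.004161834716797)
ends [[0.6295, -0.1837, 0.1], [0.5131, -0.1994, 0.1]] mid [ 0.57130032 -0.19155991  0.1       ] 7.649686766334697
tri [ 0.57199026 -0.19283265  0.09130723] [ 0.57138073 -0.19337454  0.09130354]
[373 197  27  52 350] ((383.45855712890625, 222.5611572265625), (25.111106872558594, 50.023963928222656), 7.594643592834473)
[260 207  46  21 358] ((282.6981201171875, 217.3876190185547), (47.74012756347656, 8.255180358886719), 17.927921295166016)
ends [[0.6275, -0.1998, 0.1], [0.5136, -0.1798, 0.1]] mid [ 0.57056095 -0.18981273  0.1       ] -9.943650687523473
tri [ 0.57134698 -0.19103983  0.09045135] [ 0.57005434 -0.1921907   0.09044264]
pads [[0.54387813 0.2481842  0.064     ]
 [0.55449277 0.02976224 0.064     ]]
cup [[ 0.42754267 -0.05354538  0.07      ]] bottle [[ 0.77343932 -0.06235827  0.13      ]]
stack corner [[0.3861586  0.5696817  0.1       ]
 [0.70856947 0.50211341 0.1       ]
 [0.28337666 0.59071245 0.1       ]]
```

>>> carry_out --pt "0 0 -40 0 0 0 100" --pt "-10 -8 -80 0 0 3 100" --pt "-35 -27 -99 0 0 10 100" --pt "-65 -50 -99 0 0 17 100" --pt "-95 -74 -99 0 0 24 100" --pt "-125 -97 -99 0 0 31 100" --pt "-155 -121 -99 0 0 38 100" --pt "-185 -144 -99 0 0 45 100" --pt "-215 -168 -99 0 0 52 100" --pt "-245 -191 -99 0 0 59 100" --pt "-275 -214 -99 0 0 66 100" --pt "-305 -238 -99 0 0 73 100" --pt "-328 -268 -97 0 0 80 100" --pt "-351 -298 -95 0 0 87 100" --pt "-374 -328 -92 0 0 94 100" --pt "-397 -358 -89 0 0 101 100" --pt "-420 -388 -86 0 0 108 100" --pt "-443 -418 -82 0 0 115 100" --pt "-466 -448 -78 0 0 122 100" --pt "-489 -478 -74 0 0 129 100"

```text
t: 1.77
position: [0.4982, -0.0272, 0.3051]
eef_rot: [[0.803, 0.595, -0.0], [0.595, -0.803, 0.0], [-0.0, -0.0, -1.0]]
wrist_force: [-0.4, 0.8, -0.0]
grip_width: 0.998
finger_force: 0.0
```

>>> carry_out --pt "-8 35 15 0 0 6 100" --pt "-16 70 30 0 0 12 100" --pt "-24 105 50 0 0 18 100" --pt "-33 140 75 0 0 23 100" --pt "-40 170 100 0 0 25.7 100" --pt "-42 179 120 0 0 25.7 100" --pt "-42 179 135 0 0 25.7 100" --pt "-42 179 142 0 0 25.7 100" --pt "-42 179 145 0 0 25.7 100" --pt "-42 179 145 0 0 25.7 100"

```text
t: 2.6
position: [0.5716, -0.1933, 0.1604]
eef_rot: [[0.981, 0.194, -0.0], [0.194, -0.981, 0.0], [-0.0, -0.0, -1.0]]
wrist_force: [0.3, 1.0, 0.1]
grip_width: 1.005
finger_force: 0.0
```

```bash
python3 - <<'E'
from bench import observe,get_image
from h import *
d={n:get_image(n) for n in("scene","top")};o=observe();print(o['position'],o['eef_rot'].round(3).tolist(),o['t'],o['wrist_force'],o['joints'])
pickle.dump(d,open('d1.pkl','wb'))
a=cv2.resize(d['top']['pixels'][180:270,335:435],(400,360),interpolation=cv2.INTER_CUBIC)
s=cv2.resize(d['scene']['pixels'][165:285,230:345],(345,360),interpolation=cv2.INTER_CUBIC)
cv2.imwrite('pics/g1.png',np.hstack([a,s])[:,:,::-1])
E
```

```text
[ 0.5719907  -0.19352945  0.16134799] [[0.981, 0.194, 0.001], [0.194, -0.981, -0.0], [0.001, 0.001, -1.0]] 2.7 [-0.33582036 -0.42431895  0.55345775] [  0.37073021  52.18236179  34.0445739   84.38924767 -33.30215297
  53.6750213  -34.70001624]
```

View pics/g1.png

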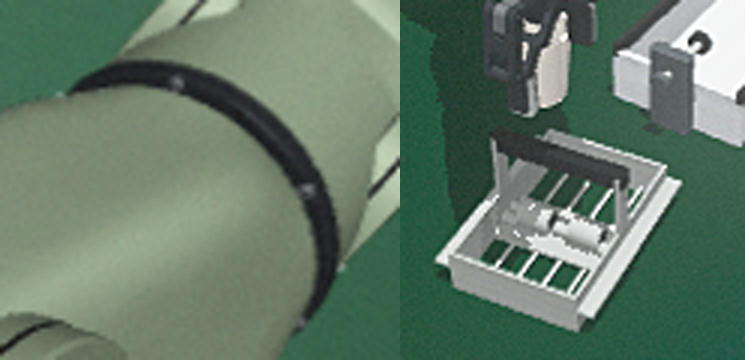

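The fingers are above the bar, centred on it. Both large spacers are in the dish, with some small ones at the left end.

>>> carry_out --pt "0 0 15 0 0 0 100" --pt "0 0 32 0 0 0 90" --pt "0 0 50 0 0 0 80" --pt "0 0 66 0 0 0 70" --pt "0 0 78 0 0 0 60" --pt "0 0 85 0 0 0 50" --pt "0 0 88 0 0 0 42" --pt "0 0 88 0 0 0 36" --pt "0 0 88 0 0 0 32" --pt "0 0 88 0 0 0 29" --pt "0 0 88 0 0 0 26" --pt "0 0 88 0 0 0 24" --pt "0 0 88 0 0 0 22" --pt "0 0 88 0 0 0 20" --pt "0 0 88 0 0 0 18" --pt "0 0 88 0 0 0 16" --pt "0 0 88 0 0 0 12" --pt "0 0 88 0 0 0 6" --pt "0 0 88 0 0 0 0" --pt "0 0 88 0 0 0 0" --grip_force 30

```text
t: 4.37
position: [0.5718, -0.1942, 0.0725]
eef_rot: [[0.981, 0.193, 0.0], [0.193, -0.981, -0.001], [0.0, 0.001, -1.0]]
wrist_force: [0.5, -3.0, 5.5]
grip_width: 0.157
finger_force: 29.8
```

>>> carry_out --pt "0 0 0 0 0 0 0" --pt "0 0 0 0 0 0 0" --pt "0 0 0 0 0 0 0" --pt "0 0 0 0 0 0 0" --grip_force 70

```text
t: 4.7
position: [0.5718, -0.1942, 0.0726]
eef_rot: [[0.981, 0.193, 0.001], [0.193, -0.981, -0.001], [0.0, 0.001, -1.0]]
wrist_force: [-0.0, -3.5, 7.2]
grip_width: 0.15
finger_force: 68.5
```

>>> carry_out --pt "0 0 0 0 0 0 0" --pt "0 0 -1 0 0 0 0" --pt "0 0 -3 0 0 0 0" --pt "0 0 -6 0 0 0 0" --pt "0 0 -11 0 0 0 0" --pt "0 0 -18 0 0 0 0" --pt "0 0 -26 0 0 0 0" --pt "0 0 -35 0 0 0 0" --pt "0 0 -45 0 0 0 0" --pt "0 0 -55 0 0 0 0" --pt "0 0 -65 0 0 0 0" --pt "0 0 -75 0 0 0 0" --pt "0 0 -84 0 0 0 0" --pt "0 0 -92 0 0 0 0" --pt "0 0 -99 0 0 0 0" --pt "0 0 -104 0 0 0 0" --pt "0 0 -107 0 0 0 0" --pt "0 0 -109 0 0 0 0" --pt "0 0 -110 0 0 0 0" --pt "0 0 -110 0 0 0 0"

```text
t: 6.37
position: [0.5716, -0.1938, 0.1823]
eef_rot: [[0.981, 0.194, -0.0], [0.194, -0.981, -0.0], [-0.0, 0.0, -1.0]]
wrist_force: [0.2, -0.3, -5.6]
grip_width: 0.151
finger_force: 68.2
```

```bash
python3 - <<'E'
from bench import observe,get_image
from h import *
s=get_image('scene');o=observe();print(o['position'],o['eef_rot'].round(3).tolist(),o['t'],o['wrist_force'],o['moment'])
P=s['pixels'];cv2.imwrite('pics/g2.png',cv2.resize(P[130:260,225:385],(800,600),interpolation=cv2.INTER_CUBIC)[:,:,::-1])
# move plan: world to tray centre, min-jerk 60 rows
R=o['eef_rot'];tgt=np.array([.5486+.0003,.1395]);d=np.r_[tgt-np.array([.5718,-.1942]),0]
k=np.arange(1,61)/60;m=10*k**3-15*k**4+6*k**5
print((R.T@d*1000).round(1)); print(m.round(3).tolist())
E
```

```text
[ 0.57154475 -0.19381926  0.18210509] [[0.981, 0.194, -0.0], [0.194, -0.981, -0.0], [-0.0, -0.0, -1.0]] 6.4167 [-0.65568578 -0.10840457 -4.18835511] [0.00243353 0.00889075 0.01531338]
[  42.1 -331.8    0. ]
[0.0, 0.0, 0.001, 0.003, 0.005, 0.009, 0.013, 0.019, 0.027, 0.035, 0.046, 0.058, 0.072, 0.087, 0.104, 0.122, 0.142, 0.163, 0.186, 0.21, 0.235, 0.262, 0.289, 0.317, 0.347, 0.376, 0.407, 0.438, 0.469, 0.5, 0.531, 0.562, 0.593, 0.624, 0.653, 0.683, 0.711, 0.738, 0.765, 0.79, 0.814, 0.837, 0.858, 0.878, 0.896, 0.913, 0.928, 0.942, 0.954, 0.965, 0.973, 0.981, 0.987, 0.991, 0.995, 0.997, 0.999, 1.0, 1.0, 1.0]
```

View pics/g2.png

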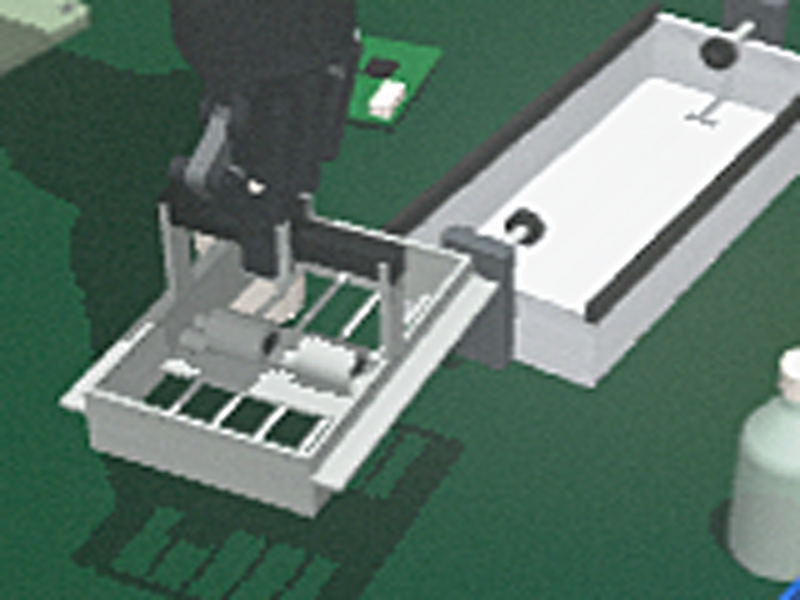

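The sieve is off the bench and level, with the large spacers still in the dish. The flange corners show at crop (325,490), (497,285) and (62,402).

```bash
python3 - <<'E'
from bench import observe
from h import *
s=pickle.load(open('d1.pkl','rb'))['scene'];o=observe();R=o['eef_rot'];p=o['position'].copy();p[2]+=.019
f=lambda q:np.array(q)/5+[225,130]
for q,z in[((325,490),.131),((497,285),.131),((62,402),.131),((405,265),.201),((160,203),.209)]:
    P=plane(s,[f(q)],z)[0]; print(q,((P-p)@R*1000).round(1))
E
```

```text
(325, 490) [52.1 60.8 70.1]
(497, 285) [  61.6 -102.4   70.1]
(62, 402) [-82.7  59.5  70.1]
(405, 265) [ 54.3 -16.4   0.1]
(160, 203) [-60.2  -1.8  -7.9]
```

```bash
python3 - <<'E'
from bench import observe
from h import *
s=pickle.load(open('d1.pkl','rb'))['scene'];o=observe();R=o['eef_rot'];p=o['position'].copy();p[2]+=.019
f=lambda q:np.array(q)/[5,600/130]+[225,130]
for q,z in[((325,490),.131),((497,285),.131),((62,402),.131),((405,265),.201),((160,203),.209)]:
    P=plane(s,[f(q)],z)[0]; print(q,((P-p)@R*1000).round(1))
for q in [(527,228),(717,52),(395,230),(590,318),(655,12),(800,105)]:
    print(plane(s,[f(q)],.062).round(4))
E
```

```text
(325, 490) [63.6 83.2 70.1]
(497, 285) [ 69.  -85.6  70.1]
(62, 402) [-70.4  78.8  70.1]
(405, 265) [61.1 -2.3  0.1]
(160, 203) [-53.7   9.2  -7.9]
[[0.5566 0.0283 0.062 ]]
[[0.5412 0.2584 0.062 ]]
[[ 0.4996 -0.0158  0.062 ]]
[[ 0.6302 -0.0213  0.062 ]]
[[0.4833 0.2791 0.062 ]]
[[0.6137 0.233  0.062 ]]
```

>>> carry_out --pt "0 0 0 0 0 0 0" --pt "0 -0.1 0 0 0 0 0" --pt "0 -0.4 0 0 0 0 0" --pt "0.1 -0.9 0 0 0 0 0" --pt "0.2 -1.7 0 0 0 0 0" --pt "0.4 -2.8 0 0 0 0 0" --pt "0.6 -4.4 0 0 0 0 0" --pt "0.8 -6.4 0 0 0 0 0" --pt "1.1 -8.8 0 0 0 0 0" --pt "1.5 -11.8 0 0 0 0 0" --pt "1.9 -15.3 0 0 0 0 0" --pt "2.4 -19.2 0 0 0 0 0" --pt "3 -23.8 0 0 0 0 0" --pt "3.7 -28.9 0 0 0 0 0" --pt "4.4 -34.4 0 0 0 0 0" --pt "5.1 -40.6 0 0 0 0 0" --pt "6 -47.1 0 0 0 0 0" --pt "6.8 -54.1 0 0 0 0 0" --pt "7.8 -61.6 0 0 0 0 0" --pt "8.8 -69.7 0 0 0 0 0"

```text
t: 8.08
position: [0.5667, -0.123, 0.1824]
eef_rot: [[0.981, 0.194, 0.0], [0.194, -0.981, -0.0], [0.0, 0.0, -1.0]]
wrist_force: [-0.2, 0.4, -4.5]
grip_width: 0.148
finger_force: 68.2
```

>>> carry_out --pt "1.1 -8.4 0 0 0 0 0" --pt "2.2 -17.2 0 0 0 0 0" --pt "3.3 -26.3 0 0 0 0 0" --pt "4.5 -35.7 0 0 0 0 0" --pt "5.7 -45.4 0 0 0 0 0" --pt "7 -55.3 0 0 0 0 0" --pt "8.3 -65.4 0 0 0 0 0" --pt "9.6 -75.6 0 0 0 0 0" --pt "10.9 -86 0 0 0 0 0" --pt "12.2 -96.3 0 0 0 0 0" --pt "13.5 -106.6 0 0 0 0 0" --pt "14.8 -117 0 0 0 0 0" --pt "16.1 -127.2 0 0 0 0 0" --pt "17.4 -137.3 0 0 0 0 0" --pt "18.6 -147.2 0 0 0 0 0" --pt "19.9 -156.9 0 0 0 0 0" --pt "21.1 -166.3 0 0 0 0 0" --pt "22.2 -175.4 0 0 0 0 0" --pt "23.3 -184.2 0 0 0 0 0" --pt "24.4 -192.6 0 0 0 0 0"

```text
t: 9.75
position: [0.5533, 0.0708, 0.1823]
eef_rot: [[0.981, 0.194, -0.0], [0.194, -0.981, -0.0], [-0.0, 0.0, -1.0]]
wrist_force: [0.2, 0.7, -5.1]
grip_width: 0.149
finger_force: 68.2
```

>>> carry_out --pt "1 -8.1 0 0 0 0 0" --pt "2 -15.6 0 0 0 0.1 0" --pt "2.8 -22.6 0 0 0 0.2 0" --pt "3.7 -29.1 0 0 0 0.5 0" --pt "4.4 -35.3 0 0 0 0.8 0" --pt "5.1 -40.8 0 0 0 1.3 0" --pt "5.8 -45.9 0 0 0 1.9 0" --pt "6.4 -50.5 0 0 0 2.6 0" --pt "6.9 -54.4 0 0 0 3.3 0" --pt "7.3 -57.9 0 0 0 4 0" --pt "7.7 -60.9 0 0 0 4.8 0" --pt "8 -63.3 0 0 0 5.5 0" --pt "8.2 -65.3 0 0 0 6.2 0" --pt "8.4 -66.9 0 0 0 6.8 0" --pt "8.6 -67.9 0 0 0 7.3 0" --pt "8.7 -68.8 0 0 0 7.6 0" --pt "8.8 -69.3 0 0 0 7.9 0" --pt "8.8 -69.6 0 0 0 8 0" --pt "8.8 -69.7 0 0 0 8.1 0" --pt "8.8 -69.7 0 0 0 8.1 0"

```text
t: 11.42
position: [0.5486, 0.14, 0.1823]
eef_rot: [[0.999, 0.053, 0.0], [0.053, -0.999, -0.0], [-0.0, 0.0, -1.0]]
wrist_force: [-0.6, -0.1, -4.8]
grip_width: 0.151
finger_force: 68.2
```

>>> carry_out --pt "0 0 0.5 0 0 0 0" --pt "0 0 2 0 0 0 0" --pt "0 0 5 0 0 0 0" --pt "0 0 9 0 0 0 0" --pt "0 0 14 0 0 0 0" --pt "0 0 19 0 0 0 0" --pt "0 0 24 0 0 0 0" --pt "0 0 29 0 0 0 0" --pt "0 0 33 0 0 0 0" --pt "0 0 35.5 0 0 0 0" --pt "0 0 37 0 0 0 0" --pt "0 0 37 0 0 0 0"

```text
t: 12.42
position: [0.5485, 0.14, 0.1451]
eef_rot: [[0.999, 0.053, -0.0], [0.053, -0.999, -0.0], [-0.0, 0.0, -1.0]]
wrist_force: [0.7, -0.0, -5.5]
grip_width: 0.152
finger_force: 68.2
```

```bash
python3 - <<'E'
from bench import observe,get_image
from h import *
d={n:get_image(n) for n in("scene","top")};pickle.dump(d,open('d2.pkl','wb'));o=observe();print(o['position'],o['wrist_force'],o['t'])
a=cv2.resize(d['scene']['pixels'][110:220,290:410],(600,550),interpolation=cv2.INTER_CUBIC)
cv2.imwrite('pics/g3.png',a[:,:,::-1])
E
```

```text
[0.54869736 0.13994237 0.14545231] [ 1.00506997  0.56117052 -5.27347202] 12.5167
```

View pics/g3.png

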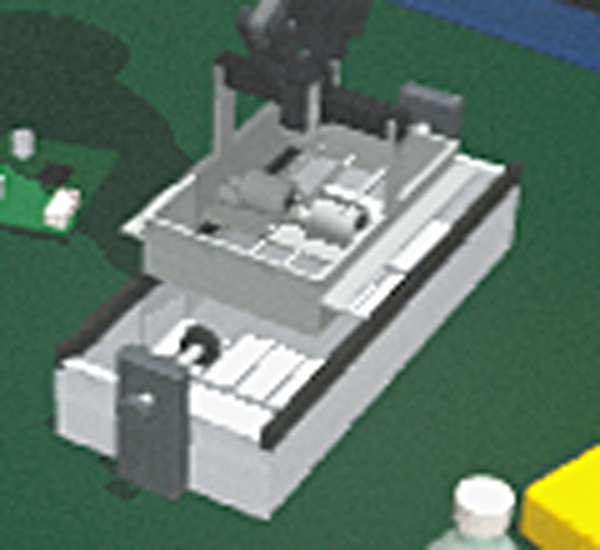

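The sieve hangs level above the tray. Its flange corners are at crop (122,228) and (370,315), and the near rail ends are at about (60,355) and (268,415).

```bash
python3 - <<'E'
from bench import observe
from h import *
s=pickle.load(open('d2.pkl','rb'))['scene'];o=observe();R=o['eef_rot'];p=o['position'].copy();p[2]+=.019
f=lambda q:np.array(q)/5+[290,110]
print('flange');
for q in[(122,228),(370,315),(458,138)]: print(q,((plane(s,[f(q)],.094)[0]-p)@R*1000).round(1))
# rail outer edges: dark mask rows in full image, line fit
im=s['pixels'].astype(int);mx=im.max(2);sat=mx-im.min(2);m=((mx<70)&(sat<16)).astype(np.uint8)
def edge(x0,x1,y0,y1):
    m2=np.zeros_like(m);m2[y0:y1,x0:x1]=m[y0:y1,x0:x1]
    n,l,st,ce=cv2.connectedComponentsWithStats(m2);i=1+np.argmax(st[1:,4]);c=(l==i)
    print(st[i])
    out=[]
    for y in range(st[i,1]+2,st[i,1]+st[i,3]-1,3):
        xs=np.where(c[y])[0]
        if len(xs): out.append([xs.min()-.5,y,xs.max()+.5])
    return np.array(out)
for b in[(340,400,140,202),(300,322,160,186)]:
    e=edge(*b)
    for col in(0,2):
        P=plane(s,e[:,[col,1]],.062);T=(P-p)@R*1000;print(col,T[:,:2].round(0).astype(int).tolist())
E
```

```text
flange
(122, 228) [-71.9  78.5  70.4]
(370, 315) [83.7 75.  70.5]
(458, 138) [  43.9 -112.4   70.4]
[342 143  52  57 172]
0 [[65, -137], [65, -117], [67, -99], [64, -78], [64, -59], [63, -40], [63, -21], [62, -3], [64, 13], [64, 30], [68, 44], [63, 64], [70, 76], [63, 97], [65, 111], [64, 127], [64, 142], [66, 156]]
2 [[70, -141], [72, -122], [72, -102], [74, -84], [74, -65], [73, -46], [73, -28], [72, -10], [74, 7], [74, 24], [73, 41], [73, 58], [74, 73], [74, 89], [74, 105], [73, 121], [75, 135], [72, 152]]
[301 164  21  19  54]
0 [[-62, 78], [-61, 95], [-60, 112], [-59, 128], [-63, 147], [-62, 162]]
2 [[-52, 72], [-54, 90], [-55, 108], [-55, 125], [-52, 139], [-58, 159]]
```

>>> carry_out --pt "0.7 0 0.5 0 0 0 0" --pt "1.5 0 1.5 0 0 0 0" --pt "1.5 0 3 0 0 0 0" --pt "1.5 0 5 0 0 0 0" --pt "1.5 0 7 0 0 0 0" --pt "1.5 0 9 0 0 0 0" --pt "1.5 0 10.5 0 0 0 0" --pt "1.5 0 12 0 0 0 0" --pt "1.5 0 13 0 0 0 0" --pt "1.5 0 14 0 0 0 0"

```text
t: 13.35
position: [0.5501, 0.1401, 0.1312]
eef_rot: [[0.999, 0.053, -0.0], [0.053, -0.999, -0.0], [-0.0, 0.0, -1.0]]
wrist_force: [-0.3, 0.5, -4.9]
grip_width: 0.153
finger_force: 68.2
```

>>> carry_out --pt "0 0 1 0 0 0 0" --pt "0 0 2.5 0 0 0 0" --pt "0 0 4 0 0 0 0" --pt "0 0 6 0 0 0 0" --pt "0 0 8 0 0 0 0" --pt "0 0 9.5 0 0 0 0" --pt "0 0 11 0 0 0 0" --pt "0 0 12 0 0 0 0"

```text
t: 14.02
position: [0.55, 0.1401, 0.1191]
eef_rot: [[0.999, 0.053, -0.0], [0.053, -0.999, -0.0], [-0.0, 0.0, -1.0]]
wrist_force: [0.5, -0.7, -5.1]
grip_width: 0.148
finger_force: 68.2
```

>>> carry_out --pt "0 0 0.5 0 0 0 0" --pt "0 0 1 0 0 0 0" --pt "0 0 1.7 0 0 0 0" --pt "0 0 2.4 0 0 0 0" --pt "0 0 3.1 0 0 0 0" --pt "0 0 3.8 0 0 0 0" --pt "0 0 4.5 0 0 0 0" --pt "0 0 5 0 0 0 0" --pt "0 0 5.5 0 0 0 0" --pt "0 0 6 0 0 0 0"

```text
t: 14.85
position: [0.5501, 0.1401, 0.1133]
eef_rot: [[0.999, 0.053, -0.0], [0.053, -0.999, -0.0], [-0.0, 0.0, -1.0]]
wrist_force: [-0.3, 0.2, -3.8]
grip_width: 0.149
finger_force: 68.2
```

>>> carry_out --pt "0 0 0.4 0 0 0 0" --pt "0 0 0.8 0 0 0 0" --pt "0 0 1.2 0 0 0 0" --pt "0 0 1.6 0 0 0 0" --pt "0 0 1.6 0 0 0 0"

```text
t: 15.27
position: [0.5501, 0.1401, 0.1117]
eef_rot: [[0.999, 0.053, -0.0], [0.053, -0.999, -0.0], [-0.0, 0.0, -1.0]]
wrist_force: [0.1, -0.5, -2.4]
grip_width: 0.147
finger_force: 68.6
```

>>> carry_out --pt "0 0 0.6 0 0 0 0" --pt "0 0 1.2 0 0 0 0" --pt "0 -2 1.2 0 0 0 0" --pt "0 -6 1.2 0 0 0 0" --pt "0 -10 1.2 0 0 0 0" --pt "0 -13 1.2 0 0 0 0" --pt "0 -15 1.2 0 0 0 0" --pt "0 -16 1.2 0 0 0 0" --pt "0 -17 1.2 0 0 0 0" --pt "0 -18 1.2 0 0 0 0" --pt "0 -19 1.2 0 0 0 0" --pt "0 -20 1.2 0 0 0 0"

```text
t: 16.27
position: [0.549, 0.16, 0.1105]
eef_rot: [[0.999, 0.053, 0.0], [0.053, -0.999, -0.0], [-0.0, 0.0, -1.0]]
wrist_force: [-0.4, -3.1, 1.7]
grip_width: 0.152
finger_force: 69.1
```

>>> carry_out --pt "0 -1 0 0 0 0 0" --pt "0 -2 0 0 0 0 0" --pt "0 -3 0 0 0 0 0"

```text
t: 16.52
position: [0.5488, 0.1631, 0.1105]
eef_rot: [[0.999, 0.053, -0.0], [0.053, -0.999, -0.0], [-0.0, 0.0, -1.0]]
wrist_force: [0.0, -3.9, 1.0]
grip_width: 0.147
finger_force: 69.1
```

>>> carry_out --pt "0 -1 0 0 0 0 0" --pt "0 -2 0 0 0 0 0"

```text
t: 16.68
position: [0.5487, 0.1651, 0.1105]
eef_rot: [[0.999, 0.053, -0.0], [0.053, -0.999, -0.0], [-0.0, 0.0, -1.0]]
wrist_force: [0.3, -3.9, 1.6]
grip_width: 0.148
finger_force: 69.1
```

>>> carry_out --pt "0 -1 0 0 0 0 0" --pt "0 -2 0 0 0 0 0"

```text
t: 16.85
position: [0.5486, 0.1671, 0.1105]
eef_rot: [[0.999, 0.053, -0.0], [0.053, -0.999, -0.0], [-0.0, 0.0, -1.0]]
wrist_force: [-0.3, -3.5, 1.7]
grip_width: 0.153
finger_force: 69.1
```

>>> carry_out --pt "0 -1 0 0 0 0 0" --pt "0 -2 0 0 0 0 0"

```text
t: 17.02
position: [0.5485, 0.1691, 0.1105]
eef_rot: [[0.999, 0.053, -0.0], [0.053, -0.999, -0.0], [-0.0, 0.0, -1.0]]
wrist_force: [-0.3, -8.6, 0.9]
grip_width: 0.154
finger_force: 69.3
```

>>> carry_out --pt "0 -1 0 0 0 0 0" --pt "0 -2 0 0 0 0 0"

```text
t: 17.18
position: [0.5486, 0.1694, 0.1107]
eef_rot: [[0.999, 0.052, 0.0], [0.052, -0.999, -0.003], [0.0, 0.003, -1.0]]
wrist_force: [-2.1, -16.2, 6.4]
grip_width: 0.149
finger_force: 70.0
```

>>> carry_out --pt "0 4 0 0 0 0 0" --pt "0 12 0 0 0 0 0" --pt "0 32 0 0 0 0 0" --pt "0 46 0 0 0 0 0" --pt "0 48 0 0 0 0 0" --pt "0 48 0 0 0 0 0"

```text
t: 17.68
position: [0.5511, 0.1223, 0.1106]
eef_rot: [[0.999, 0.052, 0.0], [0.052, -0.999, -0.0], [0.0, 0.0, -1.0]]
wrist_force: [-0.1, -2.9, 1.1]
grip_width: 0.151
finger_force: 69.4
```

>>> carry_out --pt "0 1 0 0 0 0 0" --pt "0 2 0 0 0 0 0" --pt "0 3 0 0 0 0 0"

```text
t: 17.93
position: [0.551, 0.1215, 0.1104]
eef_rot: [[0.998, 0.055, -0.0], [0.055, -0.998, 0.001], [-0.0, -0.001, -1.0]]
wrist_force: [0.5, 3.6, 0.8]
grip_width: 0.152
finger_force: 69.4
```

>>> carry_out --pt "0 1 0 0 0 0 0" --pt "0 2 0 0 0 0 0"

```text
t: 18.1
position: [0.5511, 0.1188, 0.1104]
eef_rot: [[0.999, 0.054, -0.0], [0.054, -0.999, 0.001], [-0.0, -0.001, -1.0]]
wrist_force: [-0.9, 5.1, 1.4]
grip_width: 0.145
finger_force: 69.4
```

>>> carry_out --pt "0 0.7 0 0 0 0 0" --pt "0 1.4 0 0 0 0 0"

```text
t: 18.27
position: [0.5513, 0.1169, 0.1105]
eef_rot: [[0.999, 0.054, -0.0], [0.054, -0.999, 0.0], [-0.0, -0.0, -1.0]]
wrist_force: [0.4, 3.4, 0.8]
grip_width: 0.149
finger_force: 69.4
```

>>> carry_out --pt "0 0.7 0 0 0 0 0" --pt "0 1.4 0 0 0 0 0"

```text
t: 18.43
position: [0.5514, 0.1153, 0.1105]
eef_rot: [[0.999, 0.053, -0.0], [0.053, -0.999, 0.0], [-0.0, -0.0, -1.0]]
wrist_force: [-0.5, 3.9, 1.5]
grip_width: 0.152
finger_force: 69.4
```

>>> carry_out --pt "0 0.7 0 0 0 0 0" --pt "0 1.4 0 0 0 0 0"

```text
t: 18.6
position: [0.5515, 0.1138, 0.1105]
eef_rot: [[0.999, 0.053, 0.0], [0.053, -0.999, -0.0], [0.0, 0.0, -1.0]]
wrist_force: [0.7, 3.4, 1.1]
grip_width: 0.154
finger_force: 69.4
```

>>> carry_out --pt "0 0.6 0 0 0 0 0" --pt "0 1.2 0 0 0 0 0"

```text
t: 18.77
position: [0.5515, 0.1129, 0.1105]
eef_rot: [[0.999, 0.053, -0.0], [0.053, -0.999, 0.0], [-0.0, -0.0, -1.0]]
wrist_force: [-0.2, 7.8, 2.0]
grip_width: 0.151
finger_force: 69.5
```

>>> carry_out --pt "0 0.6 0 0 0 0 0" --pt "0 1.2 0 0 0 0 0"

```text
t: 18.93
position: [0.5515, 0.1127, 0.1105]
eef_rot: [[0.999, 0.054, -0.0], [0.054, -0.999, 0.002], [-0.0, -0.002, -1.0]]
wrist_force: [-0.6, 12.3, 4.8]
grip_width: 0.146
finger_force: 70.0
```

>>> carry_out --pt "0 -4 0 0 0 0 0" --pt "0 -15 0 0 0 0 0" --pt "0 -37 0 0 0 0 0" --pt "0 -51 0 0 0 0 0" --pt "0 -51 0 0 0 0 0" --pt "0 -43 0 0 0 0 0" --pt "0 -21 0 0 0 0 0" --pt "0 -7 0 0 0 0 0" --pt "0 -7 0 0 0 0 0" --pt "0 -15 0 0 0 0 0" --pt "0 -37 0 0 0 0 0" --pt "0 -51 0 0 0 0 0" --pt "0 -51 0 0 0 0 0" --pt "0 -43 0 0 0 0 0" --pt "0 -21 0 0 0 0 0" --pt "0 -7 0 0 0 0 0" --pt "0 -7 0 0 0 0 0" --pt "0 -15 0 0 0 0 0" --pt "0 -37 0 0 0 0 0" --pt "0 -51 0 0 0 0 0"

```text
t: 20.6
position: [0.5488, 0.1639, 0.1104]
eef_rot: [[0.999, 0.053, -0.0], [0.053, -0.999, -0.0], [-0.0, 0.0, -1.0]]
wrist_force: [-0.5, -2.7, 0.8]
grip_width: 0.151
finger_force: 70.1
```

```bash
python3 - <<'E'
from bench import observe,get_image
from h import *
d={n:get_image(n) for n in("scene","top")};pickle.dump(d,open('d3.pkl','wb'));o=observe();print(o['position'],o['wrist_force'],o['t'])
a=cv2.resize(d['scene']['pixels'][120:220,295:405],(660,600),interpolation=cv2.INTER_CUBIC)
cv2.imwrite('pics/g4.png',a[:,:,::-1])
E
```

```text
[0.54846951 0.16529942 0.11019346] [-0.06964236  4.45642066  2.00845121] 20.7
```

View pics/g4.png

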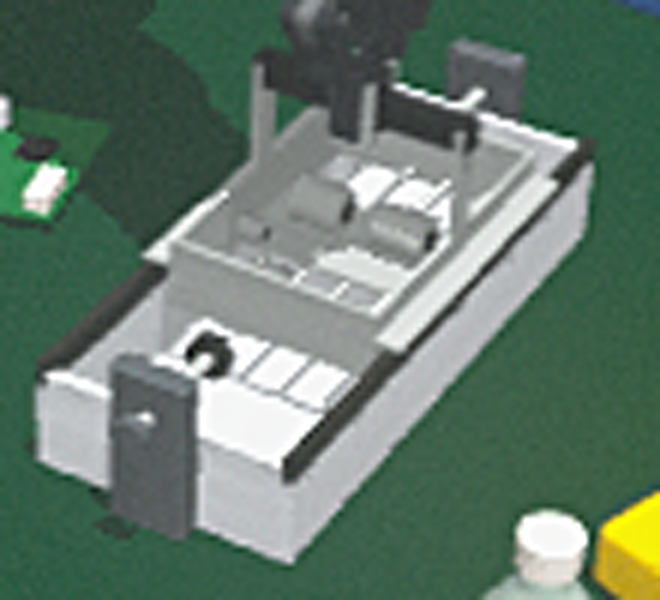

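The sieve sits squarely on the rails. At least one small spacer, at crop (250,228), is still in it, and the two large ones are in place.

>>> carry_out --pt "0 0 0 0 0 0 0" --pt "0 -1 0 0 0 0 0" --pt "0 -2.5 0 0 0 0 0" --pt "0 -4 0 0 0 0 0" --pt "0 -5 0 0 0 0 0" --pt "0 -6 0 0 0 0 0" --pt "0 -7 0 0 0 0 0"

```text
t: 21.28
position: [0.5486, 0.1691, 0.1105]
eef_rot: [[0.999, 0.053, 0.0], [0.053, -0.999, -0.001], [0.0, 0.001, -1.0]]
wrist_force: [-0.3, -8.2, 3.6]
grip_width: 0.148
finger_force: 70.3
```

>>> carry_out --pt "0 -0.8 0 0 0 0 0" --pt "0 3 0 0 0 0 0" --pt "0 15 0 0 0 0 0" --pt "0 37 0 0 0 0 0" --pt "0 51 0 0 0 0 0" --pt "0 51 0 0 0 0 0" --pt "0 43 0 0 0 0 0" --pt "0 21 0 0 0 0 0" --pt "0 8 0 0 0 0 0" --pt "0 8 0 0 0 0 0" --pt "0 15 0 0 0 0 0" --pt "0 37 0 0 0 0 0" --pt "0 51 0 0 0 0 0" --pt "0 51 0 0 0 0 0" --pt "0 43 0 0 0 0 0" --pt "0 21 0 0 0 0 0" --pt "0 8 0 0 0 0 0" --pt "0 8 0 0 0 0 0" --pt "0 15 0 0 0 0 0" --pt "0 37 0 0 0 0 0"

```text
t: 22.95
position: [0.55, 0.1358, 0.1101]
eef_rot: [[0.998, 0.059, -0.001], [0.059, -0.998, 0.002], [-0.0, -0.002, -1.0]]
wrist_force: [0.1, 4.5, 2.4]
grip_width: 0.146
finger_force: 70.5
```

>>> carry_out --pt "0 14 0 0 0 0 0" --pt "0 14 0 0 0 0 0" --pt "0 14 0 0 0 0 0" --pt "0 14 0 0 0 0 0"

```text
t: 23.28
position: [0.5512, 0.1188, 0.1105]
eef_rot: [[0.999, 0.054, 0.0], [0.054, -0.999, -0.0], [0.0, 0.0, -1.0]]
wrist_force: [0.3, -3.6, 2.2]
grip_width: 0.153
finger_force: 70.3
```

```bash
python3 - <<'E'
from bench import observe,get_image
from h import *
d={n:get_image(n) for n in("scene","top")};pickle.dump(d,open('d4.pkl','wb'));o=observe();print(o['position'],o['wrist_force'],o['t'])
a=cv2.resize(d['scene']['pixels'][140:200,300:390],(792,528),interpolation=cv2.INTER_CUBIC)
a=cv2.convertScaleAbs(a,alpha=1.3,beta=-20)
cv2.imwrite('pics/g5.png',a[:,:,::-1])
E
```

```text
[0.55124274 0.11903812 0.11044441] [ 0.84806597 -4.34690264  0.79144863] 23.3833
```

View pics/g5.png

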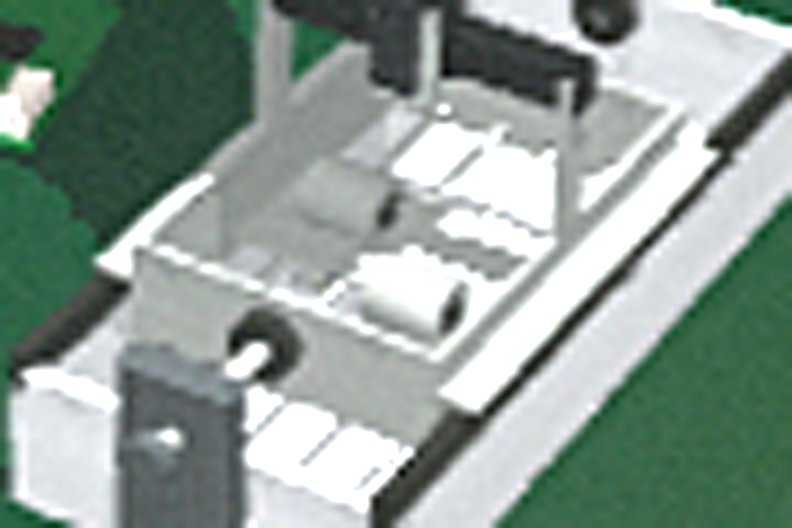

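>>> carry_out --pt "0 -8 0 0 0 0 0" --pt "0 -29 0 0 0 0 0" --pt "0 -42 0 0 0 0 0" --pt "0 -42 0 0 0 0 0" --pt "0 -22 0 0 0 0 0" --pt "0 -2 0 0 0 0 0" --pt "0 -2 0 0 0 0 0" --pt "0 -22 0 0 0 0 0" --pt "0 -42 0 0 0 0 0" --pt "0 -42 0 0 0 0 0" --pt "0 -22 0 0 0 0 0" --pt "0 -2 0 0 0 0 0" --pt "0 -2 0 0 0 0 0" --pt "0 -2 0 0 0 0 0" --pt "0 -22 0 0 0 0 0" --pt "0 -42 0 0 0 0 0" --pt "0 -42 0 0 0 0 0" --pt "0 -42 0 0 0 0 0" --pt "0 -22 0 0 0 0 0" --pt "0 -2 0 0 0 0 0"

```text
t: 25.05
position: [0.5509, 0.1213, 0.1104]
eef_rot: [[0.998, 0.056, -0.0], [0.056, -0.998, 0.001], [-0.0, -0.001, -1.0]]
wrist_force: [0.1, 3.1, 2.5]
grip_width: 0.149
finger_force: 70.6
```

>>> carry_out --pt "0 0 0 0 0 0 0" --pt "0 -20 0 0 0 0 0" --pt "0 -40 0 0 0 0 0" --pt "0 -40 0 0 0 0 0" --pt "0 -20 0 0 0 0 0" --pt "0 0 0 0 0 0 0" --pt "0 0 0 0 0 0 0" --pt "0 -20 0 0 0 0 0" --pt "0 -40 0 0 0 0 0" --pt "0 -40 0 0 0 0 0" --pt "0 -32 0 0 0 0 0" --pt "0 -12 0 0 0 0 0" --pt "0 0 0 0 0 0 0" --pt "0 0 0 0 0 0 0" --pt "0 -20 0 0 0 0 0" --pt "0 -40 0 0 0 0 0" --pt "0 -40 0 0 0 0 0" --pt "0 -20 0 0 0 0 0" --pt "0 0 0 0 0 0 0" --pt "0 0 0 0 0 0 0"

```text
t: 26.72
position: [0.5513, 0.1173, 0.1108]
eef_rot: [[0.999, 0.05, 0.0], [0.05, -0.999, -0.002], [0.0, 0.002, -1.0]]
wrist_force: [-1.0, -4.8, 0.4]
grip_width: 0.149
finger_force: 70.9
```

>>> carry_out --pt "0 0 0 0 0 0 0" --pt "0 0 0 0 0 0 0" --pt "0 1.5 0 0 0 0 0" --pt "0 3 0 0 0 0 0" --pt "0 4.5 0 0 0 0 0" --pt "0 6 0 0 0 0 0"

```text
t: 27.22
position: [0.5513, 0.1151, 0.1104]
eef_rot: [[0.999, 0.054, -0.0], [0.054, -0.999, 0.001], [-0.0, -0.001, -1.0]]
wrist_force: [-0.4, 4.1, 1.6]
grip_width: 0.154
finger_force: 71.1
```

>>> carry_out --pt "0 1 0 0 0 0 0" --pt "0 2 0 0 0 0 0" --pt "0 3 0 0 0 0 0" --pt "0 3.5 0 0 0 0 0"

```text
t: 27.55
position: [0.5515, 0.1126, 0.1106]
eef_rot: [[0.999, 0.055, -0.0], [0.055, -0.999, 0.003], [-0.0, -0.003, -1.0]]
wrist_force: [-0.8, 13.8, 5.8]
grip_width: 0.153
finger_force: 71.8
```

```bash
python3 - <<'E'
from bench import observe,get_image
from h import *
d={n:get_image(n) for n in("scene","top")};pickle.dump(d,open('d5.pkl','wb'));o=observe();print(o['position'],o['wrist_force'],o['t'])
im=cv2.cvtColor(d['scene']['pixels'],cv2.COLOR_RGB2GRAY)
p4=cv2.cvtColor(pickle.load(open('d4.pkl','rb'))['scene']['pixels'],cv2.COLOR_RGB2GRAY)
# sieve grid cells: report brightness of the near/far grid and dish in tool coords
R=o['eef_rot'];p=o['position']+[0,0,.019]
for y in range(76,-80,-8):
    P=[p+R@np.array([x,y,80])/1000 for x in range(-52,53,8)]
    q=proj(d['scene'],P).round().astype(int);print(y,[int(im[v,u]) for u,v in q])
E
```

```text
[0.55152525 0.11264457 0.11061702] [-0.92669687 13.22682792  6.03767497] 27.65
76 [151, 151, 154, 155, 45, 250, 56, 154, 152, 152, 151, 153, 152, 145]
68 [154, 151, 149, 150, 55, 60, 63, 138, 150, 146, 153, 148, 151, 230]
60 [144, 151, 147, 155, 67, 75, 156, 153, 153, 143, 153, 152, 146, 230]
52 [223, 181, 150, 183, 95, 182, 145, 227, 230, 223, 223, 189, 136, 230]
44 [142, 180, 157, 147, 177, 176, 157, 179, 190, 181, 180, 229, 132, 226]
36 [140, 164, 164, 161, 152, 172, 183, 179, 241, 182, 180, 232, 132, 229]
28 [134, 143, 143, 153, 141, 139, 227, 216, 211, 219, 176, 231, 140, 226]
20 [135, 141, 141, 140, 139, 135, 226, 222, 223, 226, 228, 237, 133, 227]
12 [127, 139, 142, 143, 142, 140, 131, 220, 126, 134, 131, 163, 138, 227]
4 [128, 139, 129, 133, 129, 136, 138, 166, 126, 137, 134, 221, 139, 228]
-4 [141, 147, 148, 149, 145, 140, 144, 167, 179, 200, 156, 138, 145, 226]
-12 [132, 153, 155, 157, 58, 148, 159, 221, 219, 228, 54, 157, 147, 226]
-20 [159, 157, 157, 150, 88, 144, 244, 232, 236, 245, 70, 222, 131, 225]
-28 [149, 137, 130, 137, 130, 143, 118, 117, 171, 114, 215, 175, 133, 226]
-36 [129, 166, 166, 169, 255, 232, 217, 250, 240, 252, 255, 142, 148, 226]
-44 [130, 164, 164, 249, 248, 252, 254, 245, 233, 248, 240, 157, 129, 224]
-52 [132, 164, 189, 146, 249, 213, 253, 245, 229, 252, 136, 209, 132, 222]
-60 [125, 181, 190, 151, 252, 252, 252, 255, 239, 255, 150, 243, 141, 230]
-68 [136, 150, 154, 152, 222, 132, 128, 131, 205, 142, 186, 185, 134, 228]
-76 [55, 73, 124, 141, 150, 151, 151, 150, 185, 144, 153, 202, 134, 223]
```

>>> carry_out --pt "0 -1 0 0 0 0 0" --pt "0 -3 0 0 0 0 0" --pt "0 -6 0 0 0 0 0" --pt "0 -9 -0.3 0 0 0 0" --pt "0 -12 -0.6 0 0 0 0" --pt "0 -14 -0.6 0 0 0 0" --pt "0 -15 -0.6 0 0 0 0" --pt "0 -15 -0.6 0 0 0 0" --pt "0 -15 -0.6 0 0 0 16" --pt "0 -15 -0.6 0 0 0 20" --pt "0 -15 -0.6 0 0 0 26" --pt "0 -15 -0.6 0 0 0 34" --pt "0 -15 -0.6 0 0 0 44" --pt "0 -15 -0.6 0 0 0 54" --pt "0 -15 -0.6 0 0 0 60" --pt "0 -15 -0.6 0 0 0 60" --grip_force 30

```text
t: 28.98
position: [0.5508, 0.126, 0.1111]
eef_rot: [[0.999, 0.053, -0.0], [0.053, -0.999, -0.0], [-0.0, 0.0, -1.0]]
wrist_force: [-1.0, -0.9, 0.5]
grip_width: 0.595
finger_force: 0.0
```

>>> carry_out --pt "0 0 -3 0 0 0 60" --pt "0 0 -10 0 0 0 60" --pt "0 0 -22 0 0 0 60" --pt "0 0 -40 0 0 0 60" --pt "0 0 -65 0 0 0 60" --pt "0 0 -95 0 0 0 60" --pt "0 0 -125 0 0 0 60" --pt "0 30 -150 0 0 0 60" --pt "0 65 -170 0 0 0 60" --pt "-5 100 -180 0 0 0 60" --pt "-15 135 -185 0 0 0 60" --pt "-25 170 -190 0 0 0 60" --pt "-35 205 -190 0 0 0 60" --pt "-45 240 -190 0 0 0 60" --pt "-50 275 -190 0 0 0 60" --pt "-55 310 -190 0 0 0 60" --pt "-60 340 -190 0 0 0 60" --pt "-60 350 -190 0 0 0 60"

```text
t: 30.48
position: [0.5078, -0.2313, 0.302]
eef_rot: [[0.999, 0.048, -0.0], [0.048, -0.999, -0.002], [-0.0, 0.002, -1.0]]
wrist_force: [-1.0, -0.3, -0.7]
grip_width: 0.601
finger_force: 0.0
```

```bash
python3 - <<'E'
from bench import observe,get_image
from h import *
d={n:get_image(n) for n in("scene","top")};pickle.dump(d,open('d6.pkl','wb'));o=observe();print(o['position'],o['wrist_force'],o['t'])
a=cv2.resize(d['top']['pixels'][195:280,165:325],(800,425),interpolation=cv2.INTER_CUBIC)
s=d['scene']['pixels'][140:215,295:405];
s=cv2.resize(s,(257,175),interpolation=cv2.INTER_CUBIC)
b=cv2.resize(d['scene']['pixels'],(280,175));b0=cv2.resize(d['top']['pixels'],(263,175))
cv2.imwrite('pics/g6.png',np.vstack([a,np.hstack([s,b,b0])])[:,:,::-1])
E
```

```text
[ 0.50893895 -0.22862193  0.30162879] [0.89704267 0.73778636 0.99019648] 30.5833
```

View pics/g6.png

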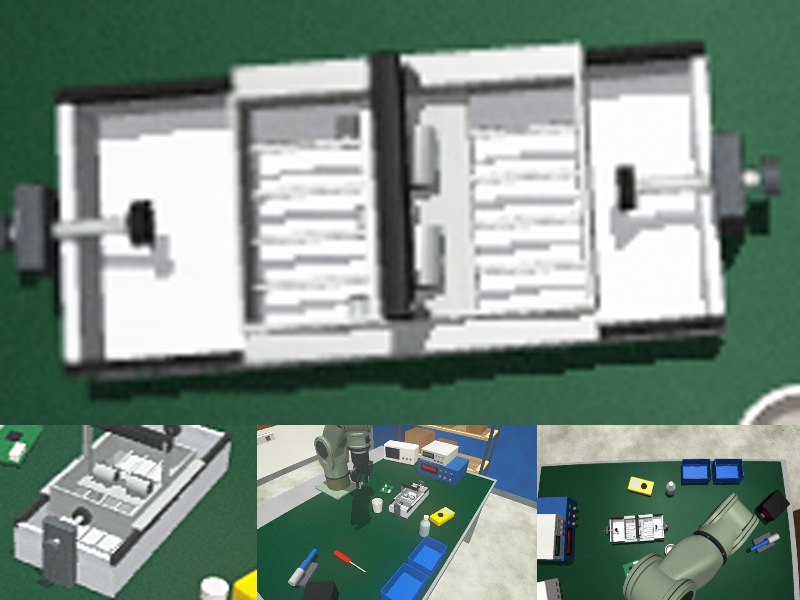

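The two large spacers lie in the dish right of the bar, and the sieve rests on the rails. Small parts show through the left grid at crop (347,127), (358,215) and (358,305). I will check their heights numerically.

```bash
python3 - <<'E'
from h import *
d=pickle.load(open('d6.pkl','rb'));t,s=d['top'],d['scene'];g=cv2.cvtColor(t['pixels'],6);h=cv2.cvtColor(s['pixels'],7)
g=cv2.cvtColor(t['pixels'],cv2.COLOR_RGB2GRAY);h=cv2.cvtColor(s['pixels'],cv2.COLOR_RGB2GRAY)
np.set_printoptions(linewidth=250)
print('top cols 211..254 rows 214..260');print(g[212:262,212:262])
for q in[(347,127),(358,215),(358,305)]:
    px=np.array(q)/5+[165,195]
    for z in(.01,.052): P=plane(t,[px],z); print(q,z,P[0].round(3),proj(s,P).round(1))
E
```

```text
top cols 211..254 rows 214..260
[[188 224 227 ...  82  83  76]
 [206 226 228 ...  74  94  91]
 [182 168 168 ... 159 158 159]
 ...
 [245 204 125 ... 236 236 236]
 [246 223 218 ... 237 238 237]
 [249 215 175 ... 236 236 237]]
(347, 127) 0.01 [0.594 0.166 0.01 ] [[366.7 175.2]]
(347, 127) 0.052 [0.588 0.159 0.052] [[364.7 164.1]]
(358, 215) 0.01 [0.551 0.16  0.01 ] [[353.2 171. ]]
(358, 215) 0.052 [0.546 0.153 0.052] [[351.4 160.1]]
(358, 305) 0.01 [0.506 0.16  0.01 ] [[340.8 166. ]]
(358, 305) 0.052 [0.503 0.153 0.052] [[339.3 155.3]]
```

```bash
python3 - <<'E'
from h import *
import sys
np.set_printoptions(linewidth=400,threshold=sys.maxsize)
d=pickle.load(open('d6.pkl','rb'));t,s=d['top'],d['scene']
g=cv2.cvtColor(t['pixels'],cv2.COLOR_RGB2GRAY);h=cv2.cvtColor(s['pixels'],cv2.COLOR_RGB2GRAY)
print('top rows212-260, cols 230-285')
for r in range(212,261): print(r,' '.join('%3d'%v for v in g[r,230:286]))
c=np.array([.5508,.126]);a=np.radians(3.05);ux=np.array([np.cos(a),np.sin(a)]);uy=np.array([-np.sin(a),np.cos(a)])
for y in(-26,-12,0,12,26):
  P=[np.r_[c+ux*x/1000+uy*y/1000,.049] for x in(-50,0,50)];print(y,proj(t,P).round(1).tolist(),proj(s,P).round(1).tolist())
print('scene rows 148-182 cols 325-385')
for r in range(146,186): print(r,' '.join('%3d'%v for v in h[r,325:386]))
E
```

```text
top rows212-260, cols 230-285
212 231 233 233 233 233 233 233 215 161  64  50  48  59  64  50  21  73  77  75 109 128 116 113 116 101 100 101 100  84  82  83  76  72  76  72  76  75  75  75  75  75  74  75  77  94  99  96 114 118 127 223 166 124 173 174 174
213 155 147 147 129 126 128 126 112  91  44  47  50  57  63  52  14  69  77  79  71  77  76  84  86  81  94  95  99  87  74  94  91  96 112 113 113 117 137 139 137 158 159 160 158 160 162 166 164 163 173 229 168 126 174 176 179
214  87  79  85  75  77  76  76  86  84  48  46  52  58  60  51  14 102 107 106 118 116 112 117 114 116 120 119 119 116 159 158 159 161 163 162 163 165 168 167 169 174 173 173 173 176 175 176 177 173 182 230 168 130 174 176 178
215  75  73  93  92  92 114 106 118 123  57  44  46  58  62  57  15 117 123 122 125 125 119 121 122 127 124 125 121 121 170 171 173 174 171 171 172 171 174 175 171 172 172 172 172 172 175 173 174 175 182 231 165 147 250 250 249
216 153 158 157 160 161 161 153 131 127  58  47  50  56  61  59  18 117 123 122 120 209 211 209 213 214 216 215 214 169 170 171 172 169 171 170 170 170 171 17
[... 19859 characters left out ...]
 151 147 149 148 150 153 152 152 154 152 154 151 150 150 147 154 178 226 238 239 239 226 127  36  66 145 198 189 188 189 186 184 186 189 188 148  72  73  78  84  81  79  82  79  82  84  79  81  80  83  77
184 125 113 120 222 255 255 255 255 167 203 251 180 140 145 147 148 149 154 148 149 152 151 155 150 153 152 130 121 130 192 211 122  38  66 142 195 189 183 185 184 182 183 190 181 126  63  77  83  79  85  83  83  80  84  82  84  85  81  83  84  81
185 134 106  96 222 255 253 253 158 207 255 255 255 248 190 187 145 143 150 147 152 152 153 153 155 153 158 128  90  65  90 112  55  83 168 196 190 187 187 186 182 183 188 187 151  67  79  81  82  82  82  78  78  84  86  81  82  85  83  83  79  83
```

Neither view shows a small spacer above the sieve floor. The parts seen through the left grid sit below its plate, in the tray.

```bash
python3 -c "
from bench import finish_job
print(finish_job())"
```

```text
the job is handed in; nothing more can be done
None
```

I handed the job in at about 31 s: the sieve touched left, right, left, right, and was released resting on the rails with the two large spacers in it. I saw three small spacers in the tray and none left in the sieve, but the other two were out of view, so I'm inferring they dropped too.

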